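# Lay out two tube-making kits in the roll holders

### The job

Lay out the two tube-making kits in the roll holders: in the blue holder the long bare cardboard core at the bottom with the orange crepe paper roll on top of it, and in the green holder the short bare cardboard core at the bottom with the yellow crepe paper roll on top of it. Each roll should lie lengthwise between the uprights, roughly centred end to end, and be left at rest. Leave the pink clip and the black marker on the table where they are.

Things in the scene. Friction and masses are not known exactly. Their poses are not given: they have to be found in the camera images.
- blue_holder: Blue plastic roll holder, fixed, empty, 130 x 97 x 73 mm, open above and at the ends. Origin: centre of its underside, on the table; x along the slot, z up. Two pairs of uprights, 58 mm either side of the origin along x, 16 mm long; slot 60 mm wide in y, floor 4 mm up, flared above 60 mm. Between them 100 mm clear for fingers, but for a strip 24 mm wide, 4 mm thick. Slot within 15 deg of left-right (y).
- green_holder: Green plastic roll holder, fixed, empty, 130 x 97 x 73 mm, open above and at the ends. Origin: centre of its underside, on the table; x along the slot, z up. Two pairs of uprights, 58 mm either side of the origin along x, 16 mm long; slot 60 mm wide in y, floor 4 mm up, flared above 60 mm. Between them 100 mm clear for fingers, but for a strip 24 mm wide, 4 mm thick. Slot within 15 deg of left-right (y).
- long_core_mid (a point): The longer bare brown cardboard core (tube), 220 mm long, 43 mm across, about 22 g, belongs at the bottom of the blue holder. Lies on the table within 15 deg of left-right (y). This point: its centre, half-way up and along; x along its length. Rigid; grasp across the middle.
- short_core_mid (a point): The shorter bare brown cardboard core (tube), 170 mm long, 43 mm across, about 18 g, belongs at the bottom of the green holder. Lies on the table within 15 deg of left-right (y). This point: its centre, half-way up and along; x along its length. Rigid; grasp across the middle.
- orange_roll_mid (a point): Orange roll of crepe paper, 191 mm long, 34 mm across, about 40 g, belongs on the long core in the blue holder. It may roll a little to one side there and lean between core and uprights. Lies on the table within 15 deg of left-right (y). This point: its centre, half-way up and along; x along its length. Rigid; grasp across the middle.
- yellow_roll_mid (a point): Yellow roll of crepe paper, 191 mm long, 34 mm across, about 40 g, belongs on the short core in the green holder. It may roll a little to one side there and lean between core and uprights. Lies on the table within 15 deg of left-right (y). This point: its centre, half-way up and along; x along its length. Rigid; grasp across the middle.
- pink_clip: Pink plastic bag clip, 72 mm long (y), 15 mm wide, 12 mm high, loose on the table between the two rows; a bystander. Origin: centre of its underside.
- black_marker: White marker pen with black cap, 135 mm long (y), 17 mm thick, loose on the table between the two rows; a bystander. Origin: centre of its underside.
Not all that is in view belongs to the job. Of the things that look like the blue_holder, the larger one is meant.

How it is judged:
By the outcome, as a careful person would: the job done as asked, in the order asked, and still so for the second after the job is handed in, with the robot touching nothing.
It also fails if it takes over 112 s, if anything falls off the work surface, if the arm or the gripper's body presses on something with over 40 N, if the wrist force passes 120 N, or if a joint passes its speed limit or range.

### The arm

A 6-joint arm with a two-finger parallel gripper is mounted at the origin on a cart in front of the work surface, level with it; the furniture and walls round the work are solid. World frame = base frame: x ahead of the robot, y to its left, z up, the work surface at z = 0. Lengths are in mm, angles in rad, forces in N, time in s.
With the tool pointing down it reaches from about 275 to 1000 mm from the base axis. Payload 8.4 kg.
Tool frame: the origin (TCP) lies at the very end of the fingers, on their centre line; the grasp point (between the pads) lies 19 mm behind it; z points along the fingers, y is the line along which they close (so a half turn about z gives the same grasp; the last joint's range is limited). The gripper opens to 85 mm and grips with 20 to 120 N. Pads are 22 mm wide; open, the fingers measure 114 mm over their backs; the gripper's body (76 mm by 85 mm) begins 54 mm behind the grasp point. The pads swing forward as they close: fully open they stand 13 mm farther back than shut.
Start: joints at [1.193, 0.353, 1.633, -0, 1.155, -0.002], TCP at [229.384, 581.387, 231.281] pointing down, gripper open.
Joint ranges: [-2.63, 2.63], [-0.92, 2.1], [0.06, 2.66], [-1.3, 4.44], [0, 2.69], [-3.02, 3.02]. Speed limits (rad/s): [2.22, 2.22, 2.79, 3.14, 3.14, 3.14].

### API

Orientations are given as [roll, pitch, yaw] about the fixed x, y, z axes, in that order (R = Rz(yaw) Ry(pitch) Rx(roll)).
In Python, from rig import r, vision gives the robot as it stands. The module is installed in compiled form; this text tells all that it offers.
- The arm moves only by the tool play_rows, never from a script. Its argument "steps" is a list of rows, each an object with "delta_pos": the shift along the tool's x, y, z in cm, a list of three; "yaw": the turn about the tool's z in rad; "jaw": the opening in per cent of the stroke, from 0 (shut) to 100 (fully open). A call has exactly 8 rows; each row is the pose to reach, as a shift and turn from the pose commanded when the call began, along the tool's axes at that moment; what a row does not reach only later rows make up. A row lasts 1/10 s, in which the tool goes at most 50 mm and 8.59 degrees, less where a joint would pass 70% of its speed; a pose out of reach is approached as far as the arm can. A call with a gripper value outside its range is refused whole. The fingers move at their own pace and stop on an object; "grip_force" is the grip in N (left out, the last holds). Time passes only in rows, so rows that repeat a pose let the fingers close, or fill a call up. It gives the time, the measured TCP pose, the force, the opening and the grip force at its end, in the units of the state.
- r.sense(): the state, without advancing time (a new reading comes with each control period).
- vision.grab_frame(name): name is "side" or "top" or "wrist"; returns (picture, depth): 420x560x3 uint8, red, green, blue; 420x560 float32, mm along the optical axis (not along the pixel's ray), 0 where there is no reading.
- vision.calibration(name): a dict with "mtx" (3x3 intrinsics, pixels), "extrinsics" (4x4, takes a point from camera to world coordinates). Camera axes: x right, y down, z forward; pixel columns grow to the right and rows downward; lengths in mm; the calibration is good to about 2 mm. A picture is of the moment at which its call begins: read the wrist's pose just before it. calibration takes no time and is no camera call; for the wrist camera it gives the pose at the moment of the call.
- r.sign_off(): hands the job in; it is judged then, once.
Trained networks look in the newest picture that a camera, given by its name, has taken for a name from the list of things; names that differ only in an ending like _2 or _b are one class to them, and where a whole thing is asked for, a point or a joint stands for the part that bears it (a point fixed in the world has none). Each returns a list of dicts, best first, with "conf" (0 to 1); they miss things now and then, are a little off and sometimes report something else, mostly with a low value. They report only what shows in the picture. A call takes as long as a camera call. They do not tell look-alikes from the thing itself.
- vision.cut_out(camera, thing): "region" (420x560 bool, what is visible of it) and "uv" ([column, row] in pixels, amid what is visible of it).
- vision.landmark_of(camera, thing): "uv" ([column, row] in pixels: a listed point, or the origin of a listed thing).
The state is a dict: "clock": time; "qpos": joint angles; "qvel": joint speeds; "joint_efforts": joint torques, N m; "eef_pos": TCP position; "tcp_rot": TCP orientation; "contact_force": force on the tool from outside, world axes, zero at the start; "wrist_torque": the same for the moment, N m; "opening": opening from 0.0 (shut) to 1.0 (fully open); "grasp_force": force on a finger pad.
Only numpy, scipy, OpenCV 4.12 (cv2) and the standard library are available. Lean on these libraries where they do the work, as an engineer would, in place of code of your own. Each camera call takes 0.05 s, during which the arm holds its last target. There are 200 camera calls.

## Working session

There is one attempt and no reset: what is moved stays moved. The work goes in short steps, Python scripts to look and compute and a tool call to move; the robot and the scene stay as the last step left them, time stands still between calls to the robot, and variables do not carry over. Pictures are saved under pics/ and viewed, at most 14 in all, crops included, and the job is handed in when it is done.

Besides the shell and the picture viewer there is one more tool, called after "Emit:" by a JSON object that holds its "fn" and its "kwargs", one argument or row to a line. play_rows: Moves the arm, as the interface text tells. Its arguments: {"type":"object","properties":{"steps":{"type":"array"},"grip_force":{"type":"number"}},"required":["steps"]}

```bash
mkdir -p pics; cat > h.py <<'E'
from rig import r, vision
import numpy as np, cv2
def world(cam, uv, d, cal=None):
    c=cal or vision.calibration(cam); K=np.array(c["mtx"]);E=np.array(c["extrinsics"])
    uv=np.atleast_2d(uv).astype(float); d=np.atleast_1d(d)
    p=np.c_[(uv[:,0]-K[0,2])/K[0,0]*d,(uv[:,1]-K[1,2])/K[1,1]*d,d]
    return p@E[:3,:3].T+E[:3,3]
def save(n,a): cv2.imwrite("pics/"+n,a[:,:,::-1])
def cloud(cam,region,dep):
    region=cv2.erode(region.astype(np.uint8),np.ones((3,3)))>0
    v,u=np.nonzero(region&(dep>0)); return world(cam,np.c_[u,v],dep[v,u])
def axis(P):
    m=np.median(P,0); c=P[:,:2]; w,V=np.linalg.eigh(np.cov(c.T)); a=V[:,1]; a=a*np.sign(a[1])
    b=np.array([-a[1],a[0]]); s=c@a; t=c@b
    s0,s1=np.percentile(s,[.5,99.5]); t0,t1=np.percentile(t,[1,99])
    ctr=a*(s0+s1)/2+b*(t0+t1)/2
    return ctr.round(1), round(float(np.arctan2(a[1],a[0])),3), round(s1-s0,1), round(t1-t0,1), np.percentile(P[:,2],[5,50,98]).round(1)
E
cat > a.py <<'E'
from h import *
for cam in ["top","side"]:
    im,d=vision.grab_frame(cam); save(cam+"0.png",im); np.save(cam+"0.npy",d)
    for t in ["blue_holder","green_holder","long_core_mid","short_core_mid","orange_roll_mid","yellow_roll_mid","pink_clip","black_marker"]:
        if cam=="side": continue
        for o in vision.cut_out(cam,t):
            if o["conf"]<.2: continue
            P=cloud(cam,o["region"],d)
            print(cam,t,round(o["conf"],2),np.round(o["uv"]), *(axis(P) if len(P)>20 else ()))
print(r.sense())
E
python3 a.py
```

```text
top blue_holder 0.75 [423. 271.] [ 349.4 -429.6] 1.39 85.2 53.5 [-2.6  2.2 49.8]
top blue_holder 0.65 [325. 162.] [ 634.2 -205.4] 1.489 127.9 84.8 [-1.3  4.1 74.1]
top green_holder 0.63 [242. 168.] [626.4  32.6] 1.401 182.5 27.5 [21.2 30.1 36.2]
top green_holder 0.61 [142. 171.] [606.5 291.3] 1.78 127.5 82.8 [-0.4  4.6 73.9]
top long_core_mid 0.63 [239. 228.] [452.7  36.8] 1.489 210.6 38.2 [27.1 38.2 45.4]
top short_core_mid 0.6 [137. 234.] [444.7 299.8] 1.39 166.6 38.8 [25.  38.4 45.2]
top orange_roll_mid 0.95 [336. 236.] [ 441.8 -211.4] 1.352 180.8 27.6 [22.9 30.  36.2]
top yellow_roll_mid 0.89 [238. 165.] [626.7  32.3] 1.399 184.0 26.2 [22.6 30.4 36.3]
top pink_clip 0.43 [190. 202.] [537.6 164.4] 1.536 56.2 10.3 [-0.3  8.3 14.4]
top black_marker 0.65 [292. 198.] [537.4 -95.4] 1.501 122.1 9.9 [ 9.3 13.9 18.9]
top black_marker 0.44 [330. 166.] [ 632.7 -206.1] 1.442 124.8 82.5 [-1.5  3.9 73.5]
{'clock': 0.5, 'qpos': array([ 1.19258090e+00,  3.53053534e-01,  1.63346978e+00,  3.32377919e-05,
        1.15520403e+00, -2.41783980e-03]), 'qvel': array([ 0.0003608 , -0.00121119, -0.00048006,  0.00061133,  0.00160199,
       -0.00078355]), 'joint_efforts': array([-9.63460261e-04, -6.04687500e+01, -3.42182600e+01,  8.41208566e-05,
        2.26003809e-03, -2.95663244e-05]), 'eef_pos': array([229.36854073, 581.34335104, 231.21760703]), 'tcp_rot': array([-3.14145804e+00, -3.07322483e-05,  2.76578165e+00]), 'contact_force': array([-0.39030344, -0.18179006,  0.73329757]), 'wrist_torque': array([ 0.01112234,  0.00195819, -0.05032293]), 'grasp_force': 0.0, 'opening': 0.9986859217031908}
```

```bash
python3 -c "
import cv2;a=cv2.imread('pics/top0.png')[120:320,90:490];cv2.imwrite('pics/topc.png',cv2.resize(a,(800,400),interpolation=cv2.INTER_CUBIC))"
```

```text
(no output)
```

View pics/topc.png

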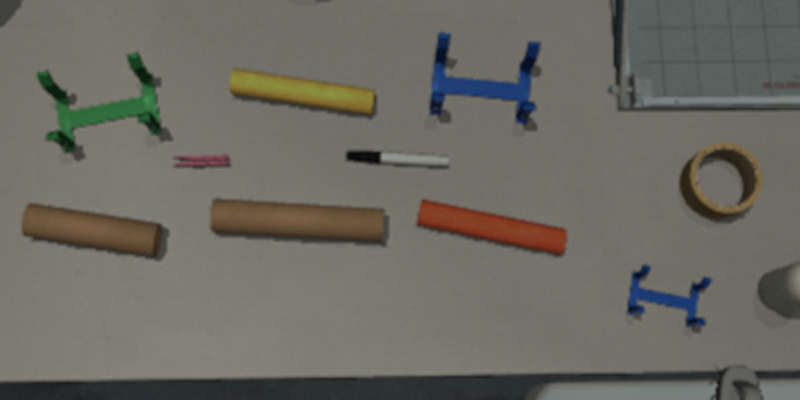

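View pics/side0.png

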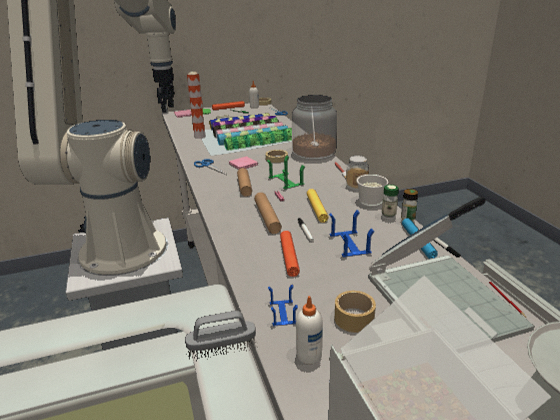

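The pictures show these things, in crop pixels:
- **Blue holders:** two look-alikes, one large at (485,88), which is full-image (332,163), and one small at (665,298), which is full-image (423,271). I choose the large one.
- **Brown tubes:** long core at (298,221), short core at (92,230). The tape ring at (722,180) is not one of them.
- **Orange:** the roll at (492,227). The red/orange rolls farther off in the side view are not meant.
- **Yellow and green:** the roll at (303,92) and the holder at (105,103).

The crop confirms the choices.

```bash
cat >> h.py <<'E'
from scipy.optimize import least_squares
def cyl(P,R,th0,z0=None):
    """fit horizontal cylinder of radius R: centre xy, heading, axis height"""
    P=P[P[:,2]>(P[:,2].max()-1.3*R)]; c0=P[:,:2].mean(0)
    def f(p):
        b=np.array([-np.sin(p[1]),np.cos(p[1])]); t=(P[:,:2]-c0)@b-p[0]
        return np.hypot(t,P[:,2]-p[2])-R
    s=least_squares(f,[0,th0,R if z0 is None else z0],loss="soft_l1")
    t,th,z=s.x; a=np.array([np.cos(th),np.sin(th)]); b=np.array([-a[1],a[0]])
    q=(P[:,:2]-c0)@a; e=np.percentile(q,[.5,99.5])
    return (c0+b*t+a*e.mean()).round(1), th.round(3), z.round(1), (e[1]-e[0]).round(1), np.abs(s.fun).mean().round(2)
def goto(x,y,z,yaw):
    """tool-frame shift (cm) and turn to reach a tool-down world pose"""
    s=r.sense(); p=s["eef_pos"]; psi=s["tcp_rot"][2]; d=np.array([x,y,z])-p
    turn=psi-yaw; turn=(turn+np.pi/2)%np.pi-np.pi/2
    c,n=np.cos(psi),np.sin(psi)
    print("delta",np.round([(c*d[0]+n*d[1])/10,(n*d[0]-c*d[1])/10,-d[2]/10],2),"turn",round(turn,3),"q6",s["qpos"][5].round(2),"z",p[2].round(1),"rot",np.round(s["tcp_rot"],3))
E
cat > b.py <<'E'
from h import *
im,d=vision.grab_frame("top")
for t,R,th in [("long_core_mid",21.5,1.49),("short_core_mid",21.5,1.39),("orange_roll_mid",17,1.35),("yellow_roll_mid",17,1.4)]:
    o=vision.cut_out("top",t)[0]; print(t,o["uv"],*cyl(cloud("top",o["region"],d),R,th))
for t,u in [("blue_holder",325),("green_holder",142)]:
    for o in vision.cut_out("top",t):
        if abs(o["uv"][0]-u)<15:
            v,uu=np.nonzero(o["region"]&(d>0)); P=world("top",np.c_[uu,v],d[v,uu])
            T=P[P[:,2]>50][:,:2].astype(np.float32); k=cv2.kmeans(T,4,None,(3,50,.1),8,0)[2]
            print(t,"tops",k.round(0).tolist(),k.mean(0).round(1))
            F=P[(P[:,2]>1.5)&(P[:,2]<12)]; print("floor",len(F),axis(F))
    for o in vision.landmark_of("top",t): print(o["conf"],o["uv"],world("top",o["uv"],d[int(o["uv"][1]),int(o["uv"][0])]).round(1))
goto(452,37,180,1.49)
E
python3 b.py
```

```text
long_core_mid [240.5, 229.1] [455.2  36.8] 1.499 20.3 210.9 1.77Traceback (most recent call last):
  File "b.py", line 4, in <module>
    o=vision.cut_out("top",t)[0]; print(t,o["uv"],*cyl(cloud("top",o["region"],d),R,th))
      ~~~~~~~~~~~~~~~~~~~~~~~^^^
IndexError: list index out of range
```

```bash
cat >> h.py <<'E'
def find(cam,t,uv=None,tries=4):
    for _ in range(tries):
        im,d=vision.grab_frame(cam)
        for o in vision.cut_out(cam,t):
            if o["conf"]>.3 and (uv is None or np.hypot(*(np.array(o["uv"])-uv))<20): return o,im,d
    return None,im,d
E
cat > b.py <<'E'
from h import *
for t,R,th,u in [("short_core_mid",21.5,1.39,(137,234)),("orange_roll_mid",17,1.35,(336,236)),("yellow_roll_mid",17,1.4,(238,165))]:
    o,im,d=find("top",t,u)
    if o: print(t,o["uv"],*cyl(cloud("top",o["region"],d),R,th))
for t,u in [("blue_holder",(328,164)),("green_holder",(142,171))]:
    o,im,d=find("top",t,u)
    if o:
            v,uu=np.nonzero(o["region"]&(d>0)); P=world("top",np.c_[uu,v],d[v,uu])
            T=P[P[:,2]>50][:,:2].astype(np.float32); k=cv2.kmeans(T,4,None,(3,50,.1),8,0)[2]
            print(t,"tops",k.round(0).tolist(),k.mean(0).round(1))
            F=P[(P[:,2]>1.5)&(P[:,2]<12)]; print("floor",len(F),axis(F))
    for o in vision.landmark_of("top",t): print(o["conf"],o["uv"],world("top",o["uv"],d[int(o["uv"][1]),int(o["uv"][0])]).round(1))
goto(454,37,180,1.495)
E
python3 b.py
```

```text
short_core_mid [136.9, 233.9] [445.7 298.5] 1.404 20.2 163.2 1.68
orange_roll_mid [335.0, 234.8] [ 444.1 -211.7] 1.347 15.5 181.7 1.68
yellow_roll_mid [239.7, 166.4] [629.2  31.6] 1.401 15.6 184.1 1.74
blue_holder tops [[603.0, -144.0], [664.0, -268.0], [679.0, -153.0], [589.0, -257.0]] [ 633.8 -205.4]
floor 389 (array([ 630.7, -205.5]), 1.46, np.float64(130.6), np.float64(73.3), array([1.7, 3.7, 9. ]))
0.64 [329.5, 164.8] [[ 6.347e+02 -2.044e+02 -3.000e-01]]
0.58 [420.3, 264.4] [[ 363.  -429.6   -0.5]]
green_holder tops [[559.0, 341.0], [656.0, 243.0], [633.0, 356.0], [581.0, 227.0]] [607.2 291.7]
floor 457 (array([614.7, 295.6]), 1.786, np.float64(133.0), np.float64(98.6), array([1.8, 4.1, 9.9]))
0.41 [242.8, 165.1] [[627.  27.  30.]]
delta [-40.88 -42.39   5.13] turn 1.271 q6 -0.0 z 231.3 rot [-3.142 -0.     2.766]
```

Emit:
{"fn": "play_rows", "kwargs": {
  "steps": [
    {"delta_pos":[-40.9,-42.4,2],"yaw":1.27,"jaw":100},
    {"delta_pos":[-40.9,-42.4,2],"yaw":1.27,"jaw":100},
    {"delta_pos":[-40.9,-42.4,2],"yaw":1.27,"jaw":100},
    {"delta_pos":[-40.9,-42.4,2],"yaw":1.27,"jaw":100},
    {"delta_pos":[-40.9,-42.4,2],"yaw":1.27,"jaw":100},
    {"delta_pos":[-40.9,-42.4,2],"yaw":1.27,"jaw":100},
    {"delta_pos":[-40.9,-42.4,2],"yaw":1.27,"jaw":100},
    {"delta_pos":[-40.9,-42.4,2],"yaw":1.27,"jaw":100}
  ],
  "grip_force": 25
}}

```text
clock: 2.05
eef_pos: [382.4, 210.1, 218.0]
tcp_rot: [3.141, -0.0, 1.56]
contact_force: [1.1, 1.1, 0.1]
opening: 1.002
grasp_force: 0.0
```

```bash
python3 -c "
from h import *
goto(454,37,150,1.495)"
```

```text
delta [-17.23   7.34   6.8 ] turn 0.065 q6 0.51 z 218.0 rot [ 3.141 -0.     1.56 ]
```

Emit:
{"fn": "play_rows", "kwargs": {
  "steps": [
    {"delta_pos":[-17.2,7.3,4],"yaw":0.065,"jaw":100},
    {"delta_pos":[-17.2,7.3,4],"yaw":0.065,"jaw":100},
    {"delta_pos":[-17.2,7.3,4],"yaw":0.065,"jaw":100},
    {"delta_pos":[-17.2,7.3,4],"yaw":0.065,"jaw":100},
    {"delta_pos":[-17.2,7.3,4],"yaw":0.065,"jaw":100},
    {"delta_pos":[-17.2,7.3,4],"yaw":0.065,"jaw":100},
    {"delta_pos":[-17.2,7.3,4],"yaw":0.065,"jaw":100},
    {"delta_pos":[-17.2,7.3,4],"yaw":0.065,"jaw":100}
  ]
}}

```text
clock: 2.85
eef_pos: [453.9, 40.6, 178.0]
tcp_rot: [3.141, -0.0, 1.503]
contact_force: [-0.3, -0.7, -0.1]
opening: 1.001
grasp_force: 0.0
```

```bash
python3 - <<'E'
from h import *
goto(454,37,5,1.495)
im,d=vision.grab_frame("wrist"); save("w1.png",im)
for o in vision.cut_out("wrist","long_core_mid"):
    print(o["conf"],o["uv"],*cyl(cloud("wrist",o["region"],d),21.5,1.495))
for o in vision.landmark_of("wrist","long_core_mid"): print(o)
E
```

```text
delta [-0.36  0.04 17.3 ] turn 0.008 q6 0.15 z 178.0 rot [ 3.141 -0.     1.503]
0.93 [286.8, 181.7] [455.4  38.2] 1.494 21.7 215.2 0.44
{'uv': [285.5, 197.7], 'conf': 0.81}
```

View pics/w1.png

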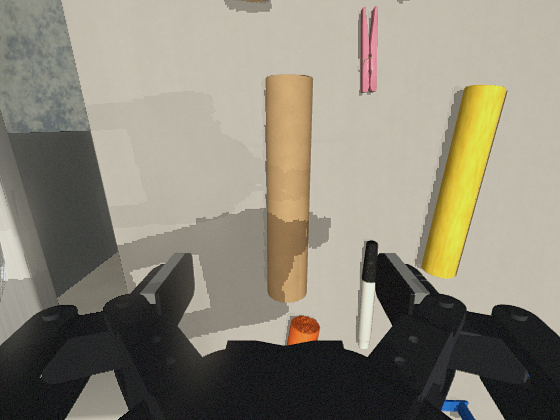

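The wrist view shows the long core whole at (288,188), between the open fingers and clear of the marker and clip. I'll descend and grip.

Emit:
{"fn": "play_rows", "kwargs": {
  "steps": [
    {"delta_pos":[-0.25,0.15,4],"yaw":0.01,"jaw":100},
    {"delta_pos":[-0.25,0.15,8],"yaw":0.01,"jaw":100},
    {"delta_pos":[-0.25,0.15,12],"yaw":0.01,"jaw":100},
    {"delta_pos":[-0.25,0.15,15],"yaw":0.01,"jaw":100},
    {"delta_pos":[-0.25,0.15,17],"yaw":0.01,"jaw":100},
    {"delta_pos":[-0.25,0.15,17.4],"yaw":0.01,"jaw":100},
    {"delta_pos":[-0.25,0.15,17.4],"yaw":0.01,"jaw":100},
    {"delta_pos":[-0.25,0.15,17.4],"yaw":0.01,"jaw":60}
  ],
  "grip_force": 25
}}

```text
clock: 3.8
eef_pos: [456.2, 37.2, 4.7]
tcp_rot: [3.14, -0.0, 1.491]
contact_force: [0.0, -0.9, 0.9]
opening: 0.86
grasp_force: 0.0
```

Emit:
{"fn": "play_rows", "kwargs": {
  "steps": [
    {"delta_pos":[0,0,0],"yaw":0,"jaw":30},
    {"delta_pos":[0,0,0],"yaw":0,"jaw":30},
    {"delta_pos":[0,0,0],"yaw":0,"jaw":30},
    {"delta_pos":[0,0,0],"yaw":0,"jaw":30},
    {"delta_pos":[0,0,0],"yaw":0,"jaw":30},
    {"delta_pos":[0,0,0],"yaw":0,"jaw":30},
    {"delta_pos":[0,0,0],"yaw":0,"jaw":30},
    {"delta_pos":[0,0,0],"yaw":0,"jaw":30}
  ]
}}

```text
clock: 4.6
eef_pos: [456.1, 37.0, 4.8]
tcp_rot: [3.14, -0.0, 1.491]
contact_force: [-1.7, -0.2, 9.0]
opening: 0.496
grasp_force: 24.3
```

Emit:
{"fn": "play_rows", "kwargs": {
  "steps": [
    {"delta_pos":[0,0,-3],"yaw":0,"jaw":30},
    {"delta_pos":[0,0,-8],"yaw":0,"jaw":30},
    {"delta_pos":[0,0,-13],"yaw":0,"jaw":30},
    {"delta_pos":[0,0,-16],"yaw":0,"jaw":30},
    {"delta_pos":[-3,2.6,-16],"yaw":0.01,"jaw":30},
    {"delta_pos":[-6,5.2,-16],"yaw":0.02,"jaw":30},
    {"delta_pos":[-9,7.8,-16],"yaw":0.03,"jaw":30},
    {"delta_pos":[-12,10.4,-16],"yaw":0.046,"jaw":30}
  ]
}}

```text
clock: 5.4
eef_pos: [550.3, -92.4, 164.6]
tcp_rot: [3.14, -0.0, 1.444]
contact_force: [0.9, 0.7, -0.2]
opening: 0.495
grasp_force: 26.2
```

Emit:
{"fn": "play_rows", "kwargs": {
  "steps": [
    {"delta_pos":[-3,2.6,0],"yaw":0,"jaw":30},
    {"delta_pos":[-6,5.2,0],"yaw":0,"jaw":30},
    {"delta_pos":[-9,7.7,0],"yaw":0,"jaw":30},
    {"delta_pos":[-10.8,9.2,0],"yaw":0,"jaw":30},
    {"delta_pos":[-10.8,9.2,0],"yaw":0,"jaw":30},
    {"delta_pos":[-10.8,9.2,0],"yaw":0,"jaw":30},
    {"delta_pos":[-10.8,9.2,0],"yaw":0,"jaw":30},
    {"delta_pos":[-10.8,9.2,0],"yaw":0,"jaw":30}
  ]
}}

```text
clock: 6.2
eef_pos: [626.7, -208.7, 164.0]
tcp_rot: [-3.141, -0.0, 1.446]
contact_force: [-0.1, -0.2, 0.1]
opening: 0.493
grasp_force: 26.2
```

```bash
cat > c.py <<'E'
from h import *
im,d=vision.grab_frame("wrist"); save("w2.png",im)
o=vision.cut_out("wrist","blue_holder"); 
for q in o: print("b",q["conf"],q["uv"])
for q in vision.cut_out("wrist","long_core_mid"): print("c",q["conf"],q["uv"],*cyl(cloud("wrist",q["region"],d),21.5,1.445,180))
if o:
    P=cloud("wrist",o[0]["region"],d); T=P[P[:,2]>66]; print(len(T)); 
    k=cv2.kmeans(T[:,:2].astype(np.float32),4,None,(3,50,.1),8,0)[2]; print(k.round(0).tolist(),k.mean(0))
goto(634,-206,9.5,1.445)
E
python3 c.py
```

```text
b 0.74 [349.0, 132.7]
c 0.96 [283.8, 157.4] [ 630.7 -167.6] 1.447 180.7 124.7 0.39
341
[[680.0, -150.0], [685.0, -157.0], [685.0, -150.0], [679.0, -157.0]] [ 682.4321  -153.58582]
delta [ 0.39  0.65 15.45] turn 0.001 q6 -0.2 z 164.0 rot [ 3.142 -0.     1.446]
```

View pics/w2.png

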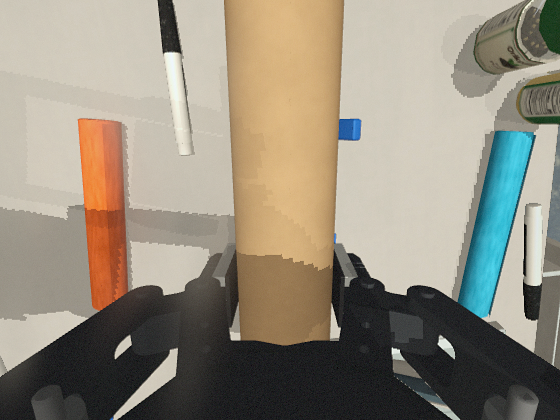

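The wrist view shows the core held straight at (284,157) with a blue upright showing beside it at (349,130). I'll centre, then lower.

Emit:
{"fn": "play_rows", "kwargs": {
  "steps": [
    {"delta_pos":[0.4,0.75,0],"yaw":0,"jaw":30},
    {"delta_pos":[0.4,0.75,2],"yaw":0,"jaw":30},
    {"delta_pos":[0.4,0.75,4],"yaw":0,"jaw":30},
    {"delta_pos":[0.4,0.75,6],"yaw":0,"jaw":30},
    {"delta_pos":[0.4,0.75,7],"yaw":0,"jaw":30},
    {"delta_pos":[0.4,0.75,7],"yaw":0,"jaw":30},
    {"delta_pos":[0.4,0.75,7],"yaw":0,"jaw":30},
    {"delta_pos":[0.4,0.75,7],"yaw":0,"jaw":30}
  ]
}}

```text
clock: 7.15
eef_pos: [636.0, -206.9, 94.9]
tcp_rot: [3.14, 0.0, 1.445]
contact_force: [0.2, 1.2, -0.8]
opening: 0.496
grasp_force: 26.2
```

```bash
python3 - <<'E'
from h import *
goto(635,-206,9.8,1.446)
im,d=vision.grab_frame("top"); a=im[120:210,280:400]; save("t2.png",cv2.resize(a,(800,600),interpolation=cv2.INTER_CUBIC))
E
```

```text
delta [ 0.08 -0.11  8.51] turn -0.001 q6 -0.19 z 94.9 rot [3.14  0.    1.445]
```

View pics/t2.png

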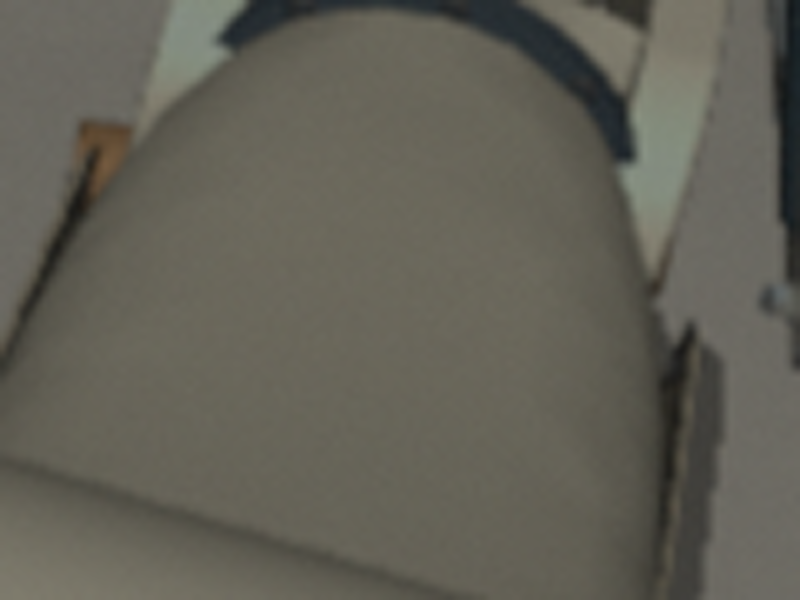

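The top view is blocked by the arm, with only the core's end showing at (105,150). The pose is right, so I'll lower and watch the force.

Emit:
{"fn": "play_rows", "kwargs": {
  "steps": [
    {"delta_pos":[0.05,-0.1,1],"yaw":0,"jaw":30},
    {"delta_pos":[0.05,-0.1,2],"yaw":0,"jaw":30},
    {"delta_pos":[0.05,-0.1,3],"yaw":0,"jaw":30},
    {"delta_pos":[0.05,-0.1,4],"yaw":0,"jaw":30},
    {"delta_pos":[0.05,-0.1,5],"yaw":0,"jaw":30},
    {"delta_pos":[0.05,-0.1,5],"yaw":0,"jaw":30},
    {"delta_pos":[0.05,-0.1,5],"yaw":0,"jaw":30},
    {"delta_pos":[0.05,-0.1,5],"yaw":0,"jaw":30}
  ]
}}

```text
clock: 8.0
eef_pos: [634.6, -206.2, 44.1]
tcp_rot: [3.141, 0.0, 1.445]
contact_force: [0.2, -0.5, 0.3]
opening: 0.494
grasp_force: 26.2
```

Emit:
{"fn": "play_rows", "kwargs": {
  "steps": [
    {"delta_pos":[0,0,1],"yaw":0,"jaw":30},
    {"delta_pos":[0,0,2],"yaw":0,"jaw":30},
    {"delta_pos":[0,0,2.7],"yaw":0,"jaw":30},
    {"delta_pos":[0,0,3.2],"yaw":0,"jaw":30},
    {"delta_pos":[0,0,3.5],"yaw":0,"jaw":30},
    {"delta_pos":[0,0,3.5],"yaw":0,"jaw":30},
    {"delta_pos":[0,0,3.5],"yaw":0,"jaw":30},
    {"delta_pos":[0,0,3.5],"yaw":0,"jaw":30}
  ]
}}

```text
clock: 8.8
eef_pos: [634.1, -206.0, 8.9]
tcp_rot: [-3.141, -0.0, 1.445]
contact_force: [-2.2, 0.7, 5.6]
opening: 0.493
grasp_force: 26.7
```

Emit:
{"fn": "play_rows", "kwargs": {
  "steps": [
    {"delta_pos":[0,0,0],"yaw":0,"jaw":60},
    {"delta_pos":[0,0,0],"yaw":0,"jaw":70},
    {"delta_pos":[0,0,0],"yaw":0,"jaw":80},
    {"delta_pos":[0,0,0],"yaw":0,"jaw":90},
    {"delta_pos":[0,0,0],"yaw":0,"jaw":90},
    {"delta_pos":[0,0,-3],"yaw":0,"jaw":90},
    {"delta_pos":[0,0,-7],"yaw":0,"jaw":90},
    {"delta_pos":[0,0,-12],"yaw":0,"jaw":90}
  ]
}}

```text
clock: 9.6
eef_pos: [632.9, -205.7, 128.2]
tcp_rot: [-3.138, -0.001, 1.445]
contact_force: [0.6, -0.7, -0.2]
opening: 0.9
grasp_force: 0.0
```

```bash
python3 - <<'E'
from h import *
goto(444,-211,170,1.347)
E
```

```text
delta [ -2.9  -18.67  -4.18] turn 0.098 q6 -0.19 z 128.2 rot [-3.138e+00 -1.000e-03  1.445e+00]
```

Emit:
{"fn": "play_rows", "kwargs": {
  "steps": [
    {"delta_pos":[0,0,-2],"yaw":0,"jaw":100},
    {"delta_pos":[-0.7,-4,-4],"yaw":0.03,"jaw":100},
    {"delta_pos":[-1.4,-9,-4],"yaw":0.06,"jaw":100},
    {"delta_pos":[-2.2,-14,-4],"yaw":0.098,"jaw":100},
    {"delta_pos":[-2.9,-18.7,-4],"yaw":0.098,"jaw":100},
    {"delta_pos":[-2.9,-18.7,-4],"yaw":0.098,"jaw":100},
    {"delta_pos":[-2.9,-18.7,-4],"yaw":0.098,"jaw":100},
    {"delta_pos":[-2.9,-18.7,-4],"yaw":0.098,"jaw":100}
  ]
}}

```text
clock: 10.4
eef_pos: [446.4, -211.8, 169.3]
tcp_rot: [3.14, 0.0, 1.347]
contact_force: [0.2, -0.4, -0.1]
opening: 0.999
grasp_force: 0.0
```

```bash
cat > e.py <<'E'
from h import *
import sys
t,R,th=sys.argv[1],float(sys.argv[2]),float(sys.argv[3])
im,d=vision.grab_frame("wrist"); save("w_%s.png"%t,im)
for o in vision.cut_out("wrist",t):
    if o["conf"]>.3:
        f=cyl(cloud("wrist",o["region"],d),R,th); print(o["conf"],o["uv"],*f); goto(f[0][0],f[0][1],4,f[1])
for o in vision.landmark_of("wrist",t): print(o)
E
python3 e.py orange_roll_mid 17 1.347
python3 - <<'E'
from h import *
for cam in ["top"]:
    im,d=vision.grab_frame(cam)
    for o in vision.cut_out(cam,"long_core_mid"):
        if o["conf"]>.2:print(cam,o["conf"],o["uv"],*cyl(cloud(cam,o["region"],d),21.5,1.45,25))
im,d=vision.grab_frame("side"); save("s2.png",cv2.resize(im[170:300,250:430],(720,520),interpolation=cv2.INTER_CUBIC))
E
```

```text
{'uv': [281.7, 193.8], 'conf': 0.79}
top 0.77 [311.7, 157.5] [ 639.  -154.2] 1.452 24.0 108.4 1.9
top 0.53 [239.3, 165.1] [630.5  31.3] 1.403 10.7 183.6 2.02
```

View pics/s2.png

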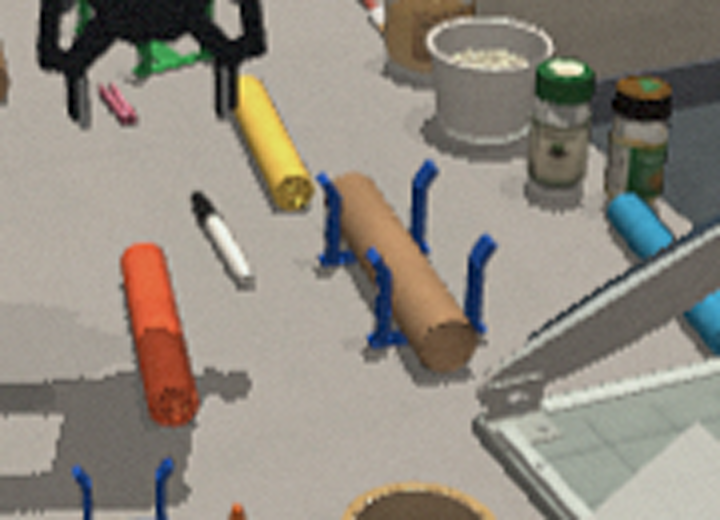

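The side view shows the long core lying in the blue holder at about (400,270). I'll measure the orange roll again.

```bash
python3 e.py orange_roll_mid 17 1.347; python3 e.py orange_roll_mid 17 1.347
```

```text
0.96 [284.9, 182.9] [ 444.5 -210.1] 1.346 17.5 184.5 0.58
delta [ 0.1  -0.11 16.45] turn 0.001 q6 -0.22 z 168.5 rot [-3.141 -0.     1.347]
{'uv': [284.6, 192.2], 'conf': 0.84}
0.8 [284.4, 183.2] [ 444.6 -210.4] 1.346 17.5 185.0 0.57
delta [ 0.08 -0.07 16.46] turn 0.001 q6 -0.22 z 168.6 rot [-3.141 -0.     1.347]
{'uv': [286.8, 192.0], 'conf': 0.82}
```

Emit:
{"fn": "play_rows", "kwargs": {
  "steps": [
    {"delta_pos":[0.1,-0.1,4],"yaw":0,"jaw":100},
    {"delta_pos":[0.1,-0.1,8],"yaw":0,"jaw":100},
    {"delta_pos":[0.1,-0.1,12],"yaw":0,"jaw":100},
    {"delta_pos":[0.1,-0.1,15],"yaw":0,"jaw":100},
    {"delta_pos":[0.1,-0.1,16.2],"yaw":0,"jaw":100},
    {"delta_pos":[0.1,-0.1,16.5],"yaw":0,"jaw":100},
    {"delta_pos":[0.1,-0.1,16.5],"yaw":0,"jaw":80},
    {"delta_pos":[0.1,-0.1,16.5],"yaw":0,"jaw":50}
  ],
  "grip_force": 25
}}

```text
clock: 11.8
eef_pos: [445.3, -210.6, 5.0]
tcp_rot: [3.139, 0.0, 1.347]
contact_force: [0.4, -0.8, 0.9]
opening: 0.691
grasp_force: 0.0
```

Emit:
{"fn": "play_rows", "kwargs": {
  "steps": [
    {"delta_pos":[0,0,0],"yaw":0,"jaw":20},
    {"delta_pos":[0,0,0],"yaw":0,"jaw":20},
    {"delta_pos":[0,0,0],"yaw":0,"jaw":20},
    {"delta_pos":[0,0,0],"yaw":0,"jaw":20},
    {"delta_pos":[0,0,0],"yaw":0,"jaw":20},
    {"delta_pos":[0,0,0],"yaw":0,"jaw":20},
    {"delta_pos":[0,0,-4],"yaw":0,"jaw":20},
    {"delta_pos":[0,0,-8],"yaw":0,"jaw":20}
  ]
}}

```text
clock: 12.6
eef_pos: [443.5, -209.7, 84.3]
tcp_rot: [-3.139, -0.0, 1.347]
contact_force: [1.0, -0.7, -0.3]
opening: 0.381
grasp_force: 25.8
```

```bash
python3 - <<'E'
from h import *
goto(634,-205.5,175,1.446)
E
```

```text
delta [ 4.65 18.48 -9.07] turn -0.099 q6 -0.22 z 84.3 rot [-3.139 -0.     1.347]
```

Emit:
{"fn": "play_rows", "kwargs": {
  "steps": [
    {"delta_pos":[0,0,-5],"yaw":0,"jaw":20},
    {"delta_pos":[0,0,-9],"yaw":0,"jaw":20},
    {"delta_pos":[1,4,-9],"yaw":-0.04,"jaw":20},
    {"delta_pos":[2,8,-9],"yaw":-0.08,"jaw":20},
    {"delta_pos":[3.2,13,-9],"yaw":-0.099,"jaw":20},
    {"delta_pos":[4.6,18.4,-9],"yaw":-0.099,"jaw":20},
    {"delta_pos":[4.6,18.4,-9],"yaw":-0.099,"jaw":20},
    {"delta_pos":[4.6,18.4,-9],"yaw":-0.099,"jaw":20}
  ]
}}

```text
clock: 13.4
eef_pos: [634.9, -205.8, 173.6]
tcp_rot: [3.141, 0.0, 1.447]
contact_force: [-0.5, 0.0, -0.8]
opening: 0.389
grasp_force: 25.8
```

```bash
python3 - <<'E'
from h import *
im,d=vision.grab_frame("wrist")
for t,R,z in [("orange_roll_mid",17,190),("long_core_mid",21.5,25)]:
    for q in vision.cut_out("wrist",t):
        if q["conf"]>.3: print(t,q["conf"],q["uv"],*cyl(cloud("wrist",q["region"],d),R,1.446,z))
goto(634,-205.5,52,1.446)
E
```

```text
orange_roll_mid 0.56 [287.5, 180.3] [ 635.5 -173.1] 1.445 185.8 121.4 0.53
delta [ 0.08  0.15 12.17] turn -0.001 q6 -0.19 z 173.7 rot [-3.14  -0.     1.445]
```

Emit:
{"fn": "play_rows", "kwargs": {
  "steps": [
    {"delta_pos":[0.05,0.15,2],"yaw":0,"jaw":20},
    {"delta_pos":[0.05,0.15,4],"yaw":0,"jaw":20},
    {"delta_pos":[0.05,0.15,6],"yaw":0,"jaw":20},
    {"delta_pos":[0.05,0.15,8],"yaw":0,"jaw":20},
    {"delta_pos":[0.05,0.15,9.5],"yaw":0,"jaw":20},
    {"delta_pos":[0.05,0.15,10.5],"yaw":0,"jaw":20},
    {"delta_pos":[0.05,0.15,11],"yaw":0,"jaw":20},
    {"delta_pos":[0.05,0.15,11],"yaw":0,"jaw":20}
  ]
}}

```text
clock: 14.35
eef_pos: [635.1, -205.9, 63.5]
tcp_rot: [-3.141, -0.0, 1.446]
contact_force: [1.3, -0.1, -0.9]
opening: 0.388
grasp_force: 25.8
```

Emit:
{"fn": "play_rows", "kwargs": {
  "steps": [
    {"delta_pos":[0,0,0.3],"yaw":0,"jaw":20},
    {"delta_pos":[0,0,0.6],"yaw":0,"jaw":20},
    {"delta_pos":[0,0,0.9],"yaw":0,"jaw":20},
    {"delta_pos":[0,0,1.1],"yaw":0,"jaw":20},
    {"delta_pos":[0,0,1.1],"yaw":0,"jaw":20},
    {"delta_pos":[0,0,1.1],"yaw":0,"jaw":20},
    {"delta_pos":[0,0,1.1],"yaw":0,"jaw":20},
    {"delta_pos":[0,0,1.1],"yaw":0,"jaw":20}
  ]
}}

```text
clock: 15.15
eef_pos: [635.6, -205.9, 52.9]
tcp_rot: [3.141, 0.0, 1.446]
contact_force: [0.4, -0.8, -0.3]
opening: 0.385
grasp_force: 25.8
```

Emit:
{"fn": "play_rows", "kwargs": {
  "steps": [
    {"delta_pos":[0,0,0],"yaw":0,"jaw":43},
    {"delta_pos":[0,0,0],"yaw":0,"jaw":48},
    {"delta_pos":[0,0,0],"yaw":0,"jaw":53},
    {"delta_pos":[0,0,0],"yaw":0,"jaw":58},
    {"delta_pos":[0,0,0],"yaw":0,"jaw":63},
    {"delta_pos":[0,0,0],"yaw":0,"jaw":68},
    {"delta_pos":[0,0,0],"yaw":0,"jaw":74},
    {"delta_pos":[0,0,0],"yaw":0,"jaw":80}
  ]
}}

```text
clock: 15.95
eef_pos: [635.5, -205.9, 52.7]
tcp_rot: [3.142, 0.0, 1.446]
contact_force: [-0.4, 0.4, -0.2]
opening: 0.799
grasp_force: 0.0
```

Emit:
{"fn": "play_rows", "kwargs": {
  "steps": [
    {"delta_pos":[0,0,0],"yaw":0,"jaw":90},
    {"delta_pos":[0,0,0],"yaw":0,"jaw":100},
    {"delta_pos":[0,0,0],"yaw":0,"jaw":100},
    {"delta_pos":[0,0,-1],"yaw":0,"jaw":100},
    {"delta_pos":[0,0,-3],"yaw":0,"jaw":100},
    {"delta_pos":[0,0,-6],"yaw":0,"jaw":100},
    {"delta_pos":[0,0,-10],"yaw":0,"jaw":100},
    {"delta_pos":[0,0,-14],"yaw":0,"jaw":100}
  ]
}}

```text
clock: 16.75
eef_pos: [635.2, -205.8, 194.6]
tcp_rot: [-3.141, -0.0, 1.446]
contact_force: [0.3, 0.6, -0.2]
opening: 1.001
grasp_force: 0.0
```

```bash
python3 - <<'E'
from h import *
im,d=vision.grab_frame("wrist"); save("w5.png",im)
for q in vision.cut_out("wrist","orange_roll_mid"):
        if q["conf"]>.3: print(q["conf"],q["uv"],*cyl(cloud("wrist",q["region"],d),17,1.446,60))
goto(445.7,298.5,190,1.404)
E
```

```text
0.88 [288.0, 185.6] [ 641.1 -206.9] 1.444 69.0 184.6 0.56
delta [ 47.74 -25.47   1.  ] turn 0.042 q6 -0.19 z 200.0 rot [3.131e+00 2.000e-03 1.446e+00]
```

View pics/w5.png

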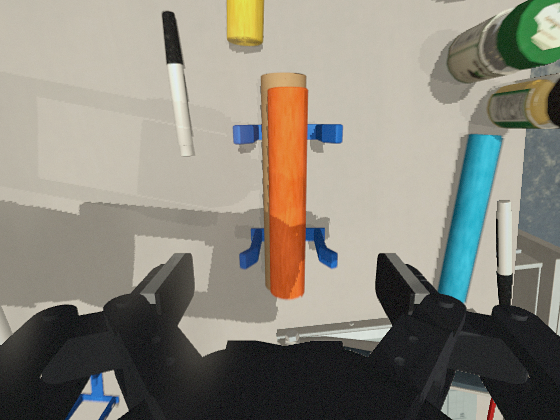

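The wrist view shows the orange roll on the core at (288,190), leaning to the right and centred end to end. Next is the short core.

Emit:
{"fn": "play_rows", "kwargs": {
  "steps": [
    {"delta_pos":[24,-12.7,0],"yaw":0.02,"jaw":100},
    {"delta_pos":[24,-12.7,0],"yaw":0.02,"jaw":100},
    {"delta_pos":[24,-12.7,0],"yaw":0.02,"jaw":100},
    {"delta_pos":[24,-12.7,0],"yaw":0.02,"jaw":100},
    {"delta_pos":[36,-19,0],"yaw":0.042,"jaw":100},
    {"delta_pos":[36,-19,0],"yaw":0.042,"jaw":100},
    {"delta_pos":[36,-19,0],"yaw":0.042,"jaw":100},
    {"delta_pos":[36,-19,0],"yaw":0.042,"jaw":100}
  ]
}}

```text
clock: 17.65
eef_pos: [493.3, 170.1, 193.1]
tcp_rot: [3.141, -0.0, 1.404]
contact_force: [1.8, 0.7, -0.6]
opening: 1.001
grasp_force: 0.0
```

```bash
python3 - <<'E'
from h import *
goto(445.7,298.5,175,1.404)
E
```

```text
delta [11.87 -6.83  1.81] turn -0.0 q6 0.5 z 193.1 rot [ 3.141 -0.     1.404]
```

Emit:
{"fn": "play_rows", "kwargs": {
  "steps": [
    {"delta_pos":[4,-2.3,0.5],"yaw":0,"jaw":100},
    {"delta_pos":[8,-4.6,1],"yaw":0,"jaw":100},
    {"delta_pos":[11.6,-6.8,1.8],"yaw":0,"jaw":100},
    {"delta_pos":[11.6,-6.8,1.8],"yaw":0,"jaw":100},
    {"delta_pos":[11.6,-6.8,1.8],"yaw":0,"jaw":100},
    {"delta_pos":[11.6,-6.8,1.8],"yaw":0,"jaw":100},
    {"delta_pos":[11.6,-6.8,1.8],"yaw":0,"jaw":100},
    {"delta_pos":[11.6,-6.8,1.8],"yaw":0,"jaw":100}
  ]
}}

```text
clock: 18.45
eef_pos: [447.1, 293.2, 175.0]
tcp_rot: [3.141, -0.0, 1.402]
contact_force: [0.0, -0.3, 0.1]
opening: 1.001
grasp_force: 0.0
```

```bash
python3 e.py short_core_mid 21.5 1.404;python3 e.py short_core_mid 21.5 1.404
```

```text
0.69 [283.3, 179.5] [446.5 302. ] 1.399 21.7 165.5 0.44
delta [ 0.84 -0.19 17.09] turn 0.003 q6 0.75 z 174.9 rot [ 3.141 -0.     1.402]
0.57 [469.3, 394.9] [625.7  52.7] 1.567 11.5 153.8 2.45
delta [-20.74  21.65  17.09] turn -0.165 q6 0.75 z 174.9 rot [ 3.141 -0.     1.402]
{'uv': [284.2, 184.2], 'conf': 0.92}
0.89 [283.3, 181.2] [446.5 302.2] 1.399 21.7 166.2 0.44
delta [ 0.83 -0.16 17.08] turn 0.004 q6 0.75 z 174.8 rot [ 3.142 -0.     1.403]
{'uv': [282.9, 181.0], 'conf': 0.92}
```

Emit:
{"fn": "play_rows", "kwargs": {
  "steps": [
    {"delta_pos":[0.75,-0.17,4],"yaw":0.0,"jaw":100},
    {"delta_pos":[0.75,-0.17,8],"yaw":0.0,"jaw":100},
    {"delta_pos":[0.75,-0.17,12],"yaw":0.0,"jaw":100},
    {"delta_pos":[0.75,-0.17,15],"yaw":0.0,"jaw":100},
    {"delta_pos":[0.75,-0.17,16.6],"yaw":0.0,"jaw":100},
    {"delta_pos":[0.75,-0.17,17],"yaw":0.0,"jaw":100},
    {"delta_pos":[0.75,-0.17,17],"yaw":0.0,"jaw":80},
    {"delta_pos":[0.75,-0.17,17],"yaw":0.0,"jaw":60}
  ],
  "grip_force": 25
}}

```text
clock: 19.55
eef_pos: [446.8, 302.2, 5.7]
tcp_rot: [3.14, -0.001, 1.404]
contact_force: [0.2, -0.1, 0.2]
opening: 0.691
grasp_force: 0.0
```

Emit:
{"fn": "play_rows", "kwargs": {
  "steps": [
    {"delta_pos":[0,0,0],"yaw":0,"jaw":30},
    {"delta_pos":[0,0,0],"yaw":0,"jaw":30},
    {"delta_pos":[0,0,0],"yaw":0,"jaw":30},
    {"delta_pos":[0,0,0],"yaw":0,"jaw":30},
    {"delta_pos":[0,0,0],"yaw":0,"jaw":30},
    {"delta_pos":[0,0,0],"yaw":0,"jaw":30},
    {"delta_pos":[0,0,-4],"yaw":0,"jaw":30},
    {"delta_pos":[0,0,-9],"yaw":0,"jaw":30}
  ]
}}

```text
clock: 20.35
eef_pos: [444.8, 300.9, 94.6]
tcp_rot: [-3.139, 0.003, 1.404]
contact_force: [1.8, 0.3, -0.2]
opening: 0.491
grasp_force: 26.0
```

```bash
python3 - <<'E'
from h import *
goto(607,292,165,1.768)
E
```

```text
delta [ 1.82 16.14 -7.04] turn -0.364 q6 0.76 z 94.6 rot [-3.139e+00  3.000e-03  1.404e+00]
```

Emit:
{"fn": "play_rows", "kwargs": {
  "steps": [
    {"delta_pos":[0,0,-5],"yaw":0,"jaw":30},
    {"delta_pos":[0,0,-8],"yaw":-0.05,"jaw":30},
    {"delta_pos":[0.5,4,-8],"yaw":-0.15,"jaw":30},
    {"delta_pos":[1,8,-8],"yaw":-0.25,"jaw":30},
    {"delta_pos":[1.4,12,-8],"yaw":-0.36,"jaw":30},
    {"delta_pos":[1.8,16,-8],"yaw":-0.36,"jaw":30},
    {"delta_pos":[1.8,16,-8],"yaw":-0.36,"jaw":30},
    {"delta_pos":[1.8,16,-8],"yaw":-0.36,"jaw":30}
  ]
}}

```text
clock: 21.15
eef_pos: [607.0, 292.5, 174.7]
tcp_rot: [-3.141, -0.0, 1.762]
contact_force: [-0.4, 0.5, 0.3]
opening: 0.489
grasp_force: 26.0
```

```bash
python3 - <<'E'
from h import *
im,d=vision.grab_frame("wrist"); save("w6.png",im)
for q in vision.cut_out("wrist","short_core_mid"):
    if q["conf"]>.3: print(q["conf"],q["uv"],*cyl(cloud("wrist",q["region"],d),21.5,1.768,180))
for q in vision.cut_out("wrist","green_holder"):
    P=cloud("wrist",q["region"],d); print("g",q["conf"],q["uv"]); T=P[P[:,2]>66]
    if len(T)>9: print(T.mean(0),T.min(0),T.max(0))
goto(607,291,10,1.768)
E
```

```text
0.83 [283.5, 199.6] [598.6 322.9] 1.763 229.5 105.9 4.32
g 0.65 [343.8, 134.5]
[637.26308681 360.10168493  75.51557051] [633.91219868 353.1424087   73.10474695] [640.9022244  366.84301895  77.41361365]
delta [-0.22  0.1  16.49] turn -0.004 q6 0.25 z 174.9 rot [-3.141  0.     1.764]
```

View pics/w6.png

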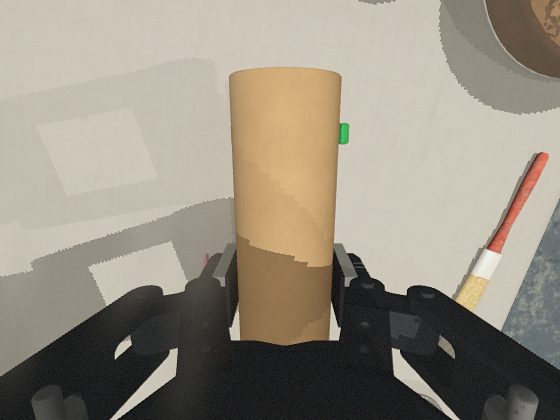

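The wrist view shows the short core held at (285,200). The green upright at (344,133) is where it should be relative to the core, so I'm lowering.

Emit:
{"fn": "play_rows", "kwargs": {
  "steps": [
    {"delta_pos":[-0.07,0.13,2],"yaw":-0.004,"jaw":30},
    {"delta_pos":[-0.07,0.13,4],"yaw":-0.004,"jaw":30},
    {"delta_pos":[-0.07,0.13,6],"yaw":-0.004,"jaw":30},
    {"delta_pos":[-0.07,0.13,8],"yaw":-0.004,"jaw":30},
    {"delta_pos":[-0.07,0.13,10],"yaw":-0.004,"jaw":30},
    {"delta_pos":[-0.07,0.13,12],"yaw":-0.004,"jaw":30},
    {"delta_pos":[-0.07,0.13,13],"yaw":-0.004,"jaw":30},
    {"delta_pos":[-0.07,0.13,13],"yaw":-0.004,"jaw":30}
  ]
}}

```text
clock: 22.1
eef_pos: [606.7, 292.3, 43.6]
tcp_rot: [-3.139, 0.001, 1.768]
contact_force: [-0.7, 1.1, 0.7]
opening: 0.493
grasp_force: 26.0
```

Emit:
{"fn": "play_rows", "kwargs": {
  "steps": [
    {"delta_pos":[0,0,1],"yaw":0,"jaw":30},
    {"delta_pos":[0,0,2],"yaw":0,"jaw":30},
    {"delta_pos":[0,0,2.7],"yaw":0,"jaw":30},
    {"delta_pos":[0,0,3.2],"yaw":0,"jaw":30},
    {"delta_pos":[0,0,3.5],"yaw":0,"jaw":30},
    {"delta_pos":[0,0,3.5],"yaw":0,"jaw":30},
    {"delta_pos":[0,0,3.5],"yaw":0,"jaw":30},
    {"delta_pos":[0,0,3.5],"yaw":0,"jaw":30}
  ]
}}

```text
clock: 22.9
eef_pos: [608.3, 292.4, 10.1]
tcp_rot: [-3.142, 0.0, 1.768]
contact_force: [-2.9, -1.6, 5.0]
opening: 0.493
grasp_force: 26.5
```

Emit:
{"fn": "play_rows", "kwargs": {
  "steps": [
    {"delta_pos":[0,0,0],"yaw":0,"jaw":60},
    {"delta_pos":[0,0,0],"yaw":0,"jaw":70},
    {"delta_pos":[0,0,0],"yaw":0,"jaw":80},
    {"delta_pos":[0,0,0],"yaw":0,"jaw":90},
    {"delta_pos":[0,0,0],"yaw":0,"jaw":90},
    {"delta_pos":[0,0,-4],"yaw":0,"jaw":90},
    {"delta_pos":[0,0,-9],"yaw":0,"jaw":90},
    {"delta_pos":[0,0,-14],"yaw":0,"jaw":90}
  ]
}}

```text
clock: 23.7
eef_pos: [607.8, 292.2, 150.7]
tcp_rot: [-3.14, 0.0, 1.768]
contact_force: [1.6, 1.1, -0.4]
opening: 0.898
grasp_force: 0.0
```

Emit:
{"fn": "play_rows", "kwargs": {
  "steps": [
    {"delta_pos":[0,0,-2],"yaw":0,"jaw":100},
    {"delta_pos":[0,0,-2],"yaw":0,"jaw":100},
    {"delta_pos":[0,0,-2],"yaw":0,"jaw":100},
    {"delta_pos":[0,0,-2],"yaw":0,"jaw":100},
    {"delta_pos":[0,0,-2],"yaw":0,"jaw":100},
    {"delta_pos":[0,0,-2],"yaw":0,"jaw":100},
    {"delta_pos":[0,0,-2],"yaw":0,"jaw":100},
    {"delta_pos":[0,0,-2],"yaw":0,"jaw":100}
  ]
}}

```text
clock: 24.5
eef_pos: [608.2, 292.4, 169.3]
tcp_rot: [-3.141, 0.0, 1.768]
contact_force: [-0.7, -0.0, 0.1]
opening: 1.001
grasp_force: 0.0
```

```bash
python3 - <<'E'
from h import *
im,d=vision.grab_frame("wrist"); save("w7.png",im)
for q in vision.cut_out("wrist","short_core_mid"):
    if q["conf"]>.3: print(q["conf"],q["uv"],*cyl(cloud("wrist",q["region"],d),21.5,1.768,25))
for q in vision.cut_out("wrist","green_holder"):
    P=cloud("wrist",q["region"],d); print("g",q["conf"],q["uv"]); T=P[P[:,2]>62][:,:2].astype(np.float32)
    k=cv2.kmeans(T,4,None,(3,50,.1),8,0)[2]; print(k.round(0).tolist(),k.mean(0))
goto(629.5,32,190,1.401)
E
```

```text
0.88 [283.2, 190.1] [606.7 292.3] 1.764 26.0 166.1 0.43
g 0.81 [311.9, 237.0]
[[561.0, 344.0], [658.0, 247.0], [635.0, 359.0], [583.0, 232.0]] [609.3858  295.32315]
delta [-25.96  -3.02  -2.04] turn 0.367 q6 0.25 z 169.6 rot [-3.142  0.     1.768]
```

View pics/w7.png

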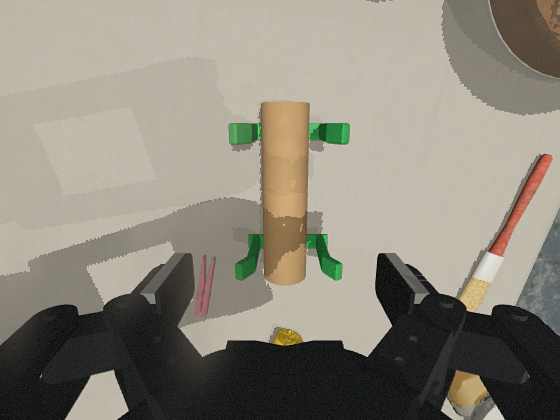

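The wrist view shows the short core seated between the green uprights at (285,190), centred. Next is the yellow roll.

Emit:
{"fn": "play_rows", "kwargs": {
  "steps": [
    {"delta_pos":[-4,-0.5,-2],"yaw":0.05,"jaw":100},
    {"delta_pos":[-8.5,-1,-2],"yaw":0.12,"jaw":100},
    {"delta_pos":[-13,-1.5,-2],"yaw":0.2,"jaw":100},
    {"delta_pos":[-17.5,-2,-2],"yaw":0.28,"jaw":100},
    {"delta_pos":[-22,-2.5,-2],"yaw":0.367,"jaw":100},
    {"delta_pos":[-26,-3,-1],"yaw":0.367,"jaw":100},
    {"delta_pos":[-26,-3,-1],"yaw":0.367,"jaw":100},
    {"delta_pos":[-26,-3,-1],"yaw":0.367,"jaw":100}
  ]
}}

```text
clock: 25.45
eef_pos: [629.7, 30.9, 179.6]
tcp_rot: [-3.141, -0.0, 1.399]
contact_force: [-0.1, 0.2, -0.4]
opening: 1.001
grasp_force: 0.0
```

```bash
python3 e.py yellow_roll_mid 17 1.401;python3 e.py yellow_roll_mid 17 1.401
```

```text
0.86 [286.9, 181.7] [630.5  35.8] 1.401 17.8 185.4 0.59
delta [ 0.34  0.   17.59] turn 0.0 q6 0.22 z 179.9 rot [ 3.141 -0.     1.401]
{'uv': [287.9, 190.9], 'conf': 0.92}
0.85 [284.8, 183.9] [630.1  33.9] 1.398 17.4 185.1 0.59
delta [1.000e-01 1.000e-02 1.759e+01] turn 0.004 q6 0.22 z 179.9 rot [ 3.141 -0.     1.402]
{'uv': [171.2, 68.6], 'conf': 0.31}
```

Emit:
{"fn": "play_rows", "kwargs": {
  "steps": [
    {"delta_pos":[0.2,0,4],"yaw":0,"jaw":100},
    {"delta_pos":[0.2,0,8],"yaw":0,"jaw":100},
    {"delta_pos":[0.2,0,12],"yaw":0,"jaw":100},
    {"delta_pos":[0.2,0,15],"yaw":0,"jaw":100},
    {"delta_pos":[0.2,0,17],"yaw":0,"jaw":100},
    {"delta_pos":[0.2,0,17.5],"yaw":0,"jaw":100},
    {"delta_pos":[0.2,0,17.5],"yaw":0,"jaw":80},
    {"delta_pos":[0.2,0,17.5],"yaw":0,"jaw":50}
  ],
  "grip_force": 25
}}

```text
clock: 26.55
eef_pos: [631.1, 34.0, 5.9]
tcp_rot: [3.14, -0.0, 1.401]
contact_force: [-0.3, -0.6, 0.2]
opening: 0.692
grasp_force: 0.0
```

Emit:
{"fn": "play_rows", "kwargs": {
  "steps": [
    {"delta_pos":[0,0,0],"yaw":0,"jaw":20},
    {"delta_pos":[0,0,0],"yaw":0,"jaw":20},
    {"delta_pos":[0,0,0],"yaw":0,"jaw":20},
    {"delta_pos":[0,0,0],"yaw":0,"jaw":20},
    {"delta_pos":[0,0,0],"yaw":0,"jaw":20},
    {"delta_pos":[0,0,0],"yaw":0,"jaw":20},
    {"delta_pos":[0,0,-4],"yaw":0,"jaw":20},
    {"delta_pos":[0,0,-9],"yaw":0,"jaw":20}
  ]
}}

```text
clock: 27.35
eef_pos: [628.3, 33.5, 94.1]
tcp_rot: [-3.137, 0.001, 1.401]
contact_force: [1.3, 0.2, -0.2]
opening: 0.383
grasp_force: 25.5
```

```bash
python3 - <<'E'
from h import *
goto(607,294,175,1.768)
E
```

```text
delta [25.31 -6.51 -8.09] turn -0.367 q6 0.22 z 94.1 rot [-3.137e+00  1.000e-03  1.401e+00]
```

Emit:
{"fn": "play_rows", "kwargs": {
  "steps": [
    {"delta_pos":[0,0,-5],"yaw":0,"jaw":20},
    {"delta_pos":[4,-1,-9],"yaw":-0.06,"jaw":20},
    {"delta_pos":[8.5,-2.2,-9],"yaw":-0.14,"jaw":20},
    {"delta_pos":[13,-3.4,-9],"yaw":-0.22,"jaw":20},
    {"delta_pos":[17.5,-4.5,-9],"yaw":-0.3,"jaw":20},
    {"delta_pos":[22,-5.7,-9],"yaw":-0.367,"jaw":20},
    {"delta_pos":[25.3,-6.5,-9],"yaw":-0.367,"jaw":20},
    {"delta_pos":[25.3,-6.5,-9],"yaw":-0.367,"jaw":20}
  ]
}}

```text
clock: 28.15
eef_pos: [608.2, 298.4, 185.3]
tcp_rot: [3.14, -0.002, 1.771]
contact_force: [0.7, -1.3, 0.2]
opening: 0.387
grasp_force: 25.5
```

Emit:
{"fn": "play_rows", "kwargs": {
  "steps": [
    {"delta_pos":[0,0,2],"yaw":0,"jaw":20},
    {"delta_pos":[0,0,2],"yaw":0,"jaw":20},
    {"delta_pos":[0,0,2],"yaw":0,"jaw":20},
    {"delta_pos":[0,0,2],"yaw":0,"jaw":20},
    {"delta_pos":[0,0,2],"yaw":0,"jaw":20},
    {"delta_pos":[0,0,2],"yaw":0,"jaw":20},
    {"delta_pos":[0,0,2],"yaw":0,"jaw":20},
    {"delta_pos":[0,0,2],"yaw":0,"jaw":20}
  ]
}}

```text
clock: 28.95
eef_pos: [608.9, 293.9, 164.9]
tcp_rot: [3.141, -0.0, 1.768]
contact_force: [1.1, 0.5, -0.6]
opening: 0.388
grasp_force: 25.5
```

```bash
python3 - <<'E'
from h import *
im,d=vision.grab_frame("wrist")
for q in vision.cut_out("wrist","yellow_roll_mid"):
    if q["conf"]>.3: print(q["conf"],q["uv"],*cyl(cloud("wrist",q["region"],d),17,1.768,170))
print(r.sense()["eef_pos"])
goto(607.5,294,53,1.766)
E
```

```text
0.94 [283.1, 186.1] [601.1 325.9] 1.762 206.6 121.7 3.15
[608.84051991 293.983747   164.76435754]
delta [ 0.03 -0.13 11.18] turn 0.002 q6 0.25 z 164.8 rot [3.142 0.    1.768]
```

Emit:
{"fn": "play_rows", "kwargs": {
  "steps": [
    {"delta_pos":[0.03,-0.1,2],"yaw":0,"jaw":20},
    {"delta_pos":[0.03,-0.1,4],"yaw":0,"jaw":20},
    {"delta_pos":[0.03,-0.1,6],"yaw":0,"jaw":20},
    {"delta_pos":[0.03,-0.1,8],"yaw":0,"jaw":20},
    {"delta_pos":[0.03,-0.1,9],"yaw":0,"jaw":20},
    {"delta_pos":[0.03,-0.1,10],"yaw":0,"jaw":20},
    {"delta_pos":[0.03,-0.1,10],"yaw":0,"jaw":20},
    {"delta_pos":[0.03,-0.1,10],"yaw":0,"jaw":20}
  ]
}}

```text
clock: 29.85
eef_pos: [608.1, 294.2, 65.2]
tcp_rot: [3.141, -0.0, 1.768]
contact_force: [-0.0, 0.2, 0.4]
opening: 0.386
grasp_force: 25.5
```

Emit:
{"fn": "play_rows", "kwargs": {
  "steps": [
    {"delta_pos":[0,0,0.3],"yaw":0,"jaw":20},
    {"delta_pos":[0,0,0.6],"yaw":0,"jaw":20},
    {"delta_pos":[0,0,0.9],"yaw":0,"jaw":20},
    {"delta_pos":[0,0,1.1],"yaw":0,"jaw":20},
    {"delta_pos":[0,0,1.1],"yaw":0,"jaw":20},
    {"delta_pos":[0,0,1.1],"yaw":0,"jaw":20},
    {"delta_pos":[0,0,1.1],"yaw":0,"jaw":20},
    {"delta_pos":[0,0,1.1],"yaw":0,"jaw":20}
  ]
}}

```text
clock: 30.65
eef_pos: [607.9, 294.1, 53.8]
tcp_rot: [3.141, -0.0, 1.768]
contact_force: [-0.4, 0.8, -1.2]
opening: 0.39
grasp_force: 25.5
```

Emit:
{"fn": "play_rows", "kwargs": {
  "steps": [
    {"delta_pos":[0,0,0],"yaw":0,"jaw":43},
    {"delta_pos":[0,0,0],"yaw":0,"jaw":48},
    {"delta_pos":[0,0,0],"yaw":0,"jaw":53},
    {"delta_pos":[0,0,0],"yaw":0,"jaw":58},
    {"delta_pos":[0,0,0],"yaw":0,"jaw":63},
    {"delta_pos":[0,0,0],"yaw":0,"jaw":68},
    {"delta_pos":[0,0,0],"yaw":0,"jaw":74},
    {"delta_pos":[0,0,0],"yaw":0,"jaw":80}
  ]
}}

```text
clock: 31.45
eef_pos: [607.8, 294.1, 53.7]
tcp_rot: [3.142, 0.0, 1.768]
contact_force: [-0.4, 1.0, 1.1]
opening: 0.796
grasp_force: 0.0
```

Emit:
{"fn": "play_rows", "kwargs": {
  "steps": [
    {"delta_pos":[0,0,0],"yaw":0,"jaw":90},
    {"delta_pos":[0,0,0],"yaw":0,"jaw":100},
    {"delta_pos":[0,0,0],"yaw":0,"jaw":100},
    {"delta_pos":[0,0,-1],"yaw":0,"jaw":100},
    {"delta_pos":[0,0,-3],"yaw":0,"jaw":100},
    {"delta_pos":[0,0,-6],"yaw":0,"jaw":100},
    {"delta_pos":[0,0,-10],"yaw":0,"jaw":100},
    {"delta_pos":[0,0,-14],"yaw":0,"jaw":100}
  ]
}}

```text
clock: 32.25
eef_pos: [607.5, 293.9, 195.6]
tcp_rot: [-3.141, 0.0, 1.768]
contact_force: [1.0, -0.4, -0.4]
opening: 1.002
grasp_force: 0.0
```

Emit:
{"fn": "play_rows", "kwargs": {
  "steps": [
    {"delta_pos":[0,4,0],"yaw":0,"jaw":100},
    {"delta_pos":[0,-5,0],"yaw":0,"jaw":100},
    {"delta_pos":[0,-10,0],"yaw":0,"jaw":100},
    {"delta_pos":[0,-15,0],"yaw":0,"jaw":100},
    {"delta_pos":[0,-20,0],"yaw":0,"jaw":100},
    {"delta_pos":[0,-20,0],"yaw":0,"jaw":100},
    {"delta_pos":[0,-20,0],"yaw":0,"jaw":100},
    {"delta_pos":[0,-20,0],"yaw":0,"jaw":100}
  ]
}}

```text
clock: 33.05
eef_pos: [411.8, 255.3, 194.9]
tcp_rot: [3.139, -0.001, 1.769]
contact_force: [-0.1, -0.6, 0.1]
opening: 1.001
grasp_force: 0.0
```

```bash
python3 - <<'E'
from h import *
for cam in ["top","side"]:
    im,d=vision.grab_frame(cam)
    a=im[120:270,90:390] if cam=="top" else im[130:290,230:430]
    save("f_%s.png"%cam,cv2.resize(a,None,fx=2.6 if cam=="top" else 3.7,fy=2.6 if cam=="top" else 3.7,interpolation=cv2.INTER_CUBIC))
    for t,th in [("orange_roll_mid",1.45),("yellow_roll_mid",1.77)]:
        for q in vision.cut_out(cam,t):
            if q["conf"]>.4: print(cam,t,q["conf"],q["uv"],*cyl(cloud(cam,q["region"],d),17,th,60))
s=r.sense(); print(s["clock"],s["eef_pos"])
E
```

```text
top orange_roll_mid 0.78 [331.8, 158.3] [ 635.1 -206.2] 1.446 61.6 179.6 1.76
top yellow_roll_mid 0.87 [140.0, 169.0] [607.  277.8] 1.769 62.2 160.3 1.78
side orange_roll_mid 0.88 [352.7, 224.9] [ 638.6 -214.4] 1.443 64.4 179.0 1.69
side orange_roll_mid 0.44 [281.9, 196.8] [541.  154.5] 24.001 -2.5 38.2 1.6
side yellow_roll_mid 0.88 [286.2, 167.5] [612.3 282.8] 1.749 65.1 177.3 2.4
33.35 [412.51299566 255.11590199 193.61440777]
```

View pics/f_top.png

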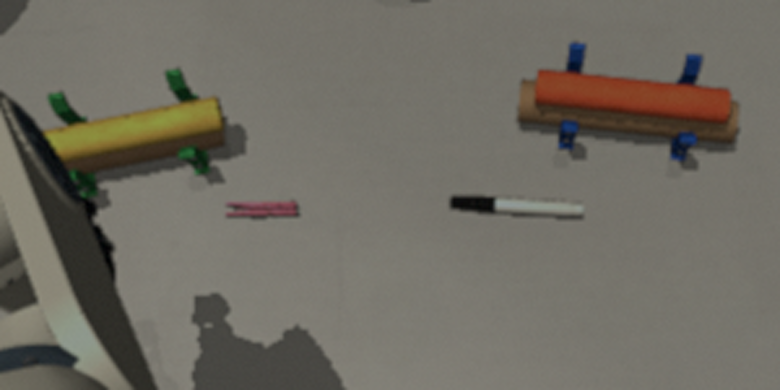

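View pics/f_side.png

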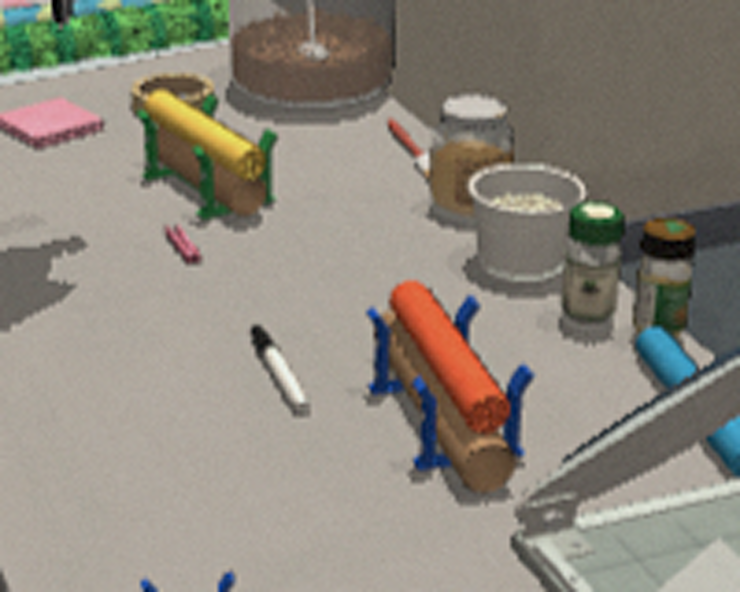

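Both pictures show each roll on its core between the uprights: orange at top-crop (632,95), yellow at (135,130). The clip and marker have not moved. I'll wait briefly and check that nothing is moving before handing in.

Emit:
{"fn": "play_rows", "kwargs": {
  "steps": [
    {"delta_pos":[0,0,0],"yaw":0,"jaw":100},
    {"delta_pos":[0,0,0],"yaw":0,"jaw":100},
    {"delta_pos":[0,0,0],"yaw":0,"jaw":100},
    {"delta_pos":[0,0,0],"yaw":0,"jaw":100},
    {"delta_pos":[0,0,0],"yaw":0,"jaw":100},
    {"delta_pos":[0,0,0],"yaw":0,"jaw":100},
    {"delta_pos":[0,0,0],"yaw":0,"jaw":100},
    {"delta_pos":[0,0,0],"yaw":0,"jaw":100}
  ]
}}

```text
clock: 34.15
eef_pos: [411.7, 254.9, 193.7]
tcp_rot: [3.142, -0.0, 1.768]
contact_force: [-0.7, 1.0, 0.1]
opening: 0.997
grasp_force: 0.0
```

```bash
python3 - <<'E'
from h import *
for cam in ["top","side"]:
    im,d=vision.grab_frame(cam)
    for t,th in [("orange_roll_mid",1.45),("yellow_roll_mid",1.77)]:
        for q in vision.cut_out(cam,t):
            if q["conf"]>.5: print(cam,t,q["conf"],q["uv"],*cyl(cloud(cam,q["region"],d),17,th,60))
E
```

```text
top orange_roll_mid 0.82 [335.0, 156.3] [ 635.1 -206.7] 1.448 61.6 181.2 1.83
top orange_roll_mid 0.59 [311.3, 169.8] [ 652.7 -207.9] 1.453 68.4 123.8 15.27
top yellow_roll_mid 0.69 [145.9, 171.1] [607.1 275.3] 1.762 62.1 152.5 1.82
side orange_roll_mid 0.77 [351.5, 224.5] [ 639.2 -213.2] 1.449 64.6 185.4 1.77
side yellow_roll_mid 0.85 [282.3, 165.2] [610.6 285.9] 1.761 65.0 188.2 2.39
```

At rest.

```bash
python3 -c "
from rig import r
print(r.sign_off())"
```

```text
the job is handed in; nothing more can be done
None
```

Job handed in after about 34 s of robot time: each holder has its core at the bottom and its crepe roll on top, centred and at rest, with the clip and marker left where they were.

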